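# Pack the turner's accessory box: wood with wood, steel with steel, lid snapped shut

## Task

Pack the open two-compartment box so that steel cannot dent the wood: the red pen blank goes into the compartment that already holds the dark blank, the drive centre and the T-handled chuck key into the one that already holds the hex key. Then close the lid and press it down until its ball catch snaps and it is fully shut. Leave the other things on the bench where they are.

Things in the scene. Friction and masses are not known exactly. Their poses are not given: they have to be found in the camera images.
- box: Fixed light-wood box, 160 x 250 mm, 62 mm high without its lid, walls 9 mm, floor 8 mm. Origin: centre of its underside; x from its front (towards the robot, with the catch) to its hinged back, y to its left end, z up. A dark divider along x at y = 0 (6 mm thick, its top 42 mm above the bench) makes two compartments.
- box_left (a point): Floor centre of the left compartment (box frame 0, +59.5, 8 mm). Each compartment is 142 mm in x, 113 mm in y (3 to 116 mm from the box's middle) and 54 mm deep to the rim.
- box_right (a point): Floor centre of the right compartment (box frame 0, -59.5, 8 mm). A brass ball catch stands inside the front wall at its middle and takes a small corner of both compartments: box x -71 to -58 mm, y within 14 mm, z 39 to 59 mm.
- lid (a joint): Angle of the dark-wood lid, rad: 0 fully shut, stop at 1.75; it starts upright, 1.55 to 1.7. Hinge line along box y at box x +80, z 62 mm. The hinge is stiff (0.32 Nm): the lid stays where it is left. At about 0.06 (9 mm ajar at the front) it meets the catch's sprung balls; 6 to 8 N down near the front edge snaps it past them to 0, where they hold it.
- lid_front (a point): Middle of the lid's front edge, on the outer (when shut, upper) face; turns with the lid. Upright, it stands 226 mm above the bench. The lid is a slab 164 mm from hinge line to front edge, 254 mm wide, 12 mm thick; shut, its top lies 74.5 mm above the bench. Anything above the rim or across the divider stops it.
- red_blank_mid (a point): Red square pen blank of padauk, 19 x 128 x 20 mm, loose on the bench, 35 g. The point is its centre; its long axis is its y.
- drive_centre_mid (a point): Steel four-spur drive centre, a tapered round bar lying down, 85 mm long along its y, 23 mm at the thickest and about 22 mm high, loose on the bench, 140 g; it can roll. The point is its centre.
- chuck_key_mid (a point): Steel chuck key with a T handle, lying flat, loose on the bench, 90 g. The point is where to grip it: on the shank (12 mm wide along its x, 16 mm high), half-way up, 8 mm above the bench. Along its y, measured from the point: the T bar (70 mm long along x, 9 mm thick, 9 mm high) at +28 to +37 mm, the thicker geared head (22 mm wide, 21 mm high) at -45 to -24 mm.
- dark_blank_mid (a point): Dark walnut pen blank, 20 x 122 x 20 mm, lying in one compartment along box x, near the outer end wall. The point is its centre. Which compartment it lies in changes.
- hex_key_mid (a point): Dark steel hex key, L-shaped, 32 x 88 x 6 mm, lying in the other compartment, long leg along box x, near the outer end wall. The point is the centre of its outline.
- masking_tape: Bystander: roll of cream masking tape, 102 mm across, 25 mm high. Origin: centre of its underside.
- sanding_block: Bystander: black sanding block, 62 x 100 x 28 mm. Origin: centre of its underside.
Not all that is in view belongs to the job. What is shaped like the part that bears red_blank_mid but yellow is not meant.

How it is judged:
By the outcome, as a careful person would: the job done as asked, in the order asked, and still so for the second after the job is handed in, with the robot touching nothing.
It also fails if it takes over 70 s, if anything falls off the work surface, if the arm or the gripper's body presses on something with over 40 N, if the wrist force passes 120 N, or if a joint passes its speed limit or range.

## Robot

A 6-joint arm with a two-finger parallel gripper is mounted at the origin on a cart in front of the work surface, level with it; the furniture and walls round the work are solid. World frame = base frame: x ahead of the robot, y to its left, z up, the work surface at z = 0. Lengths are in m, angles in rad, forces in N, time in s.
With the tool pointing down it reaches from about 0.325 to 0.775 m from the base axis. Payload 5.5 kg.
Tool frame: the origin (TCP) lies on the centre line of the jaws, within the pads' length; the fingertips stand 14 mm ahead of it and the grasp point (between the pads) lies 5 mm behind it (bot.tips_ahead is the z of the fingertips in the tool frame, in m); z points along the fingers, y is the line along which they close (so a half turn about z gives the same grasp; the last joint's range is limited). The gripper opens to 85 mm and grips with 20 to 120 N. Pads are 22 mm wide; open, the fingers measure 114 mm over their backs; the gripper's body (76 mm by 85 mm) begins 54 mm behind the grasp point. The pads swing forward as they close: fully open they stand 13 mm farther back than shut.
Start: joints at [1.205, 0.091, 1.231, -0, 1.82, -0.057], TCP at [0.182, 0.572, 0.245] pointing down, gripper open.
Joint ranges: [-2.87, 2.87], [-0.86, 2.18], [0.17, 2.46], [-1.51, 4.65], [0.06, 2.69], [-2.65, 2.65]. Speed limits (rad/s): [2.57, 2.57, 3.01, 3.14, 3.14, 3.14].

## Interface

Orientations are given as [roll, pitch, yaw] about the fixed x, y, z axes, in that order (R = Rz(yaw) Ry(pitch) Rx(roll)).
In Python, from workcell import bot gives the robot as it stands.
- The arm moves only by the tool step_arm, never from a script. Its argument "steps" is a list that holds one entry, the list of rows, each a list of 4 numbers: the shift along the tool's x, y, z in mm, then the turn about the tool's z in degrees. A call has exactly 8 rows; each row is the pose to reach, as a shift and turn from the pose commanded when the call began, along the tool's axes at that moment; what a row does not reach only later rows make up. A row lasts 1/8 s, in which the tool goes at most 62.5 mm and 10.7 degrees, less where a joint would pass 70% of its speed; a pose out of reach is approached as far as the arm can. A call with a gripper value outside its range is refused whole. "gripper" is the closure, from -1 (fully open) to 1 (shut), set as the call begins (left out, the last holds). The fingers move at their own pace and stop on an object; "force" is the grip in N (left out, the last holds). Time passes only in rows, so rows that repeat a pose let the fingers close, or fill a call up. It gives the time, the measured TCP pose, the force, the opening and the grip force at its end, in the units of the state.
- bot.get_state(): the state, without advancing time (a new reading comes with each control period).
- bot.get_image(name): name is "scene" or "top" or "wrist"; returns the picture (384x512x3 uint8, red, green, blue); there is no depth.
- bot.get_calibration(name): a dict with "camera_matrix" (3x3 intrinsics, pixels), "k1" (the pictures are not rectified: a ray, as slopes to the right and down, at radius r is drawn at 1 + k1 r^2 times it, then the intrinsics apply), "cam_to_world" (4x4, takes a point from camera to world coordinates). Camera axes: x right, y up, looking along -z (the intrinsics and any distortion apply to the point x, -y, -z); pixel columns grow to the right and rows downward; lengths in m; the calibration is good to about 2 mm. A picture is of the moment at which its call begins: read the wrist's pose just before it. get_calibration takes no time and is no camera call; for the wrist camera it gives the pose at the moment of the call.
- bot.sign_off(): hands the job in; it is judged then, once.
Trained networks look in the newest picture that a camera, given by its name, has taken for a name from the list of things; names that differ only in an ending like _2 or _b are one class to them, and where a whole thing is asked for, a point or a joint stands for the part that bears it (a point fixed in the world has none). Each returns a list of dicts, best first, with "p" (0 to 1); they miss things now and then, are a little off and sometimes report something else, mostly with a low value. They report only what shows in the picture. A call takes as long as a camera call. They do not tell look-alikes from the thing itself.
- bot.recognise(camera, label): "bbox" ([centre column, centre row, width, height] in pixels, round what is visible of it).
- bot.silhouettes(camera, label): "pixels" (384x512 bool, what is visible of it) and "bbox" ([centre column, centre row, width, height] in pixels, round what is visible of it).
- bot.mark_of(camera, label): "centre" ([column, row] in pixels: a listed point, or the origin of a listed thing).
The state is a dict: "time": time; "joints": joint angles; "qd": joint speeds; "joint_efforts": joint torques, N m; "position": TCP position; "orientation": TCP orientation; "ft_force": force on the tool from outside, world axes, zero at the start; "torque": the same for the moment, N m; "gripper_width": opening from 0.0 (shut) to 1.0 (fully open); "grip_force": force on a finger pad.
Only numpy, scipy, OpenCV 4.12 (cv2) and the standard library are available. Lean on these libraries where they do the work, as an engineer would, in place of code of your own. Each camera call takes 0.05 s, during which the arm holds its last target. There are 200 camera calls.

## Working session

There is one attempt and no reset: what is moved stays moved. The work goes in short steps, Python scripts to look and compute and a tool call to move; the robot and the scene stay as the last step left them, time stands still between calls to the robot, and variables do not carry over. Pictures are saved under pics/ and viewed, at most 11 in all, crops included, and the job is handed in when it is done.

Besides the shell and the picture viewer there is one more tool, called after "Request:" in YAML: its name, and indented under it one key for each argument. step_arm: Moves the arm, as the interface text tells. Its arguments: {"type":"object","properties":{"steps":{"type":"array"},"gripper":{"type":"number"},"force":{"type":"number"}},"required":["steps"]}

```bash
ls; mkdir -p pics; cat > h.py <<'E'
import numpy as np, cv2
from workcell import bot
def cal(c):
    k=bot.get_calibration(c); return np.array(k["camera_matrix"]),k["k1"],np.array(k["cam_to_world"])
def ray(C,px):
    K,k1,T=C
    d=np.array([(px[0]-K[0,2])/K[0,0],(px[1]-K[1,2])/K[1,1]]); u=d.copy()
    for _ in range(20): u=d/(1+k1*(u@u))
    v=T[:3,:3]@np.array([u[0],-u[1],-1]); return T[:3,3],v/np.linalg.norm(v)
def onz(C,px,z):
    o,v=ray(C,px); return o+v*(z-o[2])/v[2]
def tri(*rs):
    A=sum(np.eye(3)-np.outer(v,v) for o,v in rs); b=sum((np.eye(3)-np.outer(v,v))@o for o,v in rs)
    p=np.linalg.solve(A,b); return p,max(np.linalg.norm(np.cross(p-o,v)) for o,v in rs)
def proj(C,p):
    K,k1,T=C; q=T[:3,:3].T@(np.asarray(p)-T[:3,3]); u=np.array([q[0],-q[1]])/-q[2]; u=u*(1+k1*(u@u))
    return K[:2,:2]@u+K[:2,2]
def save(n,im): cv2.imwrite('pics/'+n,cv2.cvtColor(im,cv2.COLOR_RGB2BGR))
E
cat > a.py <<'E'
from h import *
np.set_printoptions(precision=4,suppress=True)
ims=[bot.get_image(c) for c in("scene","top")]
for c,i in zip(("scene","top"),ims): save(c+'0.png',i)
C={c:cal(c) for c in("scene","top")}
for n in "box box_left box_right lid_front red_blank_mid drive_centre_mid chuck_key_mid dark_blank_mid hex_key_mid masking_tape sanding_block".split():
    m={c:bot.mark_of(c,n)[:3] for c in C}
    for c in C: print(n,c,[(round(x['p'],2),np.round(x['centre'],1)) for x in m[c]], [onz(C[c],x['centre'],.01) for x in m[c]])
    if m["scene"] and m["top"]: print('   tri',*tri(*[ray(C[c],m[c][0]['centre']) for c in C]))
print(bot.get_state())
E
python3 a.py
```

```text
pics
box scene [(0.95, array([279.4, 235.6])), (0.67, array([201.2, 159.1]))] [array([ 0.4684, -0.1036,  0.01  ]), array([0.4988, 0.3374, 0.01  ])]
box top [(0.71, array([321.8, 211. ]))] [array([ 0.4666, -0.0955,  0.01  ])]
   tri [ 0.4696 -0.0985  0.0028] 0.003187856016079403
box_left scene [(0.88, array([266.5, 222.5]))] [array([ 0.474 , -0.0401,  0.01  ])]
box_left top [(0.6, array([303.5, 205.1])), (0.51, array([323.7, 210.5])), (0.44, array([179.8, 200.9]))] [array([ 0.4843, -0.0432,  0.01  ]), array([ 0.468, -0.101,  0.01 ]), array([0.5009, 0.3171, 0.01  ])]
   tri [ 0.4807 -0.0405  0.0057] 0.004980513144861252
box_right scene [(0.78, array([287.7, 247.7]))] [array([ 0.4554, -0.1517,  0.01  ])]
box_right top [(0.6, array([343.9, 212.2]))] [array([ 0.4624, -0.1589,  0.01  ])]
   tri [ 0.4584 -0.1553  0.0125] 0.004932848020027109
lid_front scene [(0.65, array([313.3, 168.6]))] [array([0.7707, 0.021 , 0.01  ])]
lid_front top [(0.93, array([343.9, 158.5]))] [array([ 0.62  , -0.1646,  0.01  ])]
   tri [ 0.5715 -0.117   0.2434] 0.0024174653671234832
red_blank_mid scene [(0.87, array
[... 1292 characters left out ...]
block scene [(0.77, array([188. , 137.3]))] [array([0.5367, 0.4745, 0.01  ])]
sanding_block top [(0.75, array([126.8, 193.4]))] [array([0.5249, 0.4733, 0.01  ])]
   tri [0.5274 0.4673 0.0195] 0.004509763626005915
{'time': 1.2, 'joints': array([ 1.2053,  0.0911,  1.2307,  0.    ,  1.8198, -0.0567]), 'qd': array([-0.0002, -0.0004, -0.0009,  0.0012, -0.    ,  0.    ]), 'joint_efforts': array([ -0.0011, -45.8486, -41.8089,  -0.0001,   0.0009,  -0.    ]), 'position': array([0.1824, 0.5716, 0.2453]), 'orientation': array([-3.1416, -0.    ,  2.8328]), 'ft_force': array([-0.4188, -0.0036, -0.4159]), 'torque': array([-0.0158, -0.0232, -0.0271]), 'grip_force': 0.0, 'gripper_width': 0.9977528932594474}
```

```bash
cd pics; python3 -c "
import cv2
a=cv2.imread('scene0.png');b=cv2.imread('top0.png')
cv2.imwrite('s1.png',cv2.resize(a[110:320,130:400],(800,600),interpolation=cv2.INTER_CUBIC))
cv2.imwrite('t1.png',cv2.resize(b[110:300,100:400],(800,507),interpolation=cv2.INTER_CUBIC))"
```

```text
(no output)
```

View pics/s1.png

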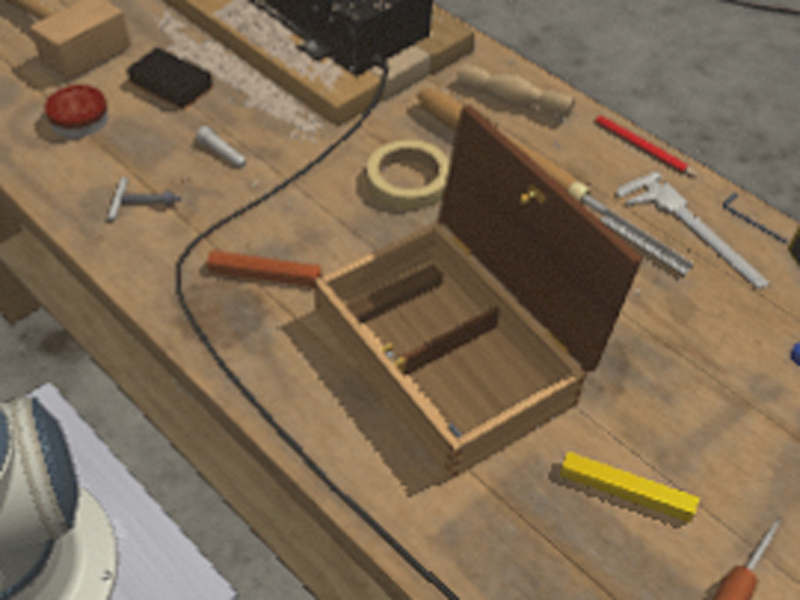

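View pics/t1.png

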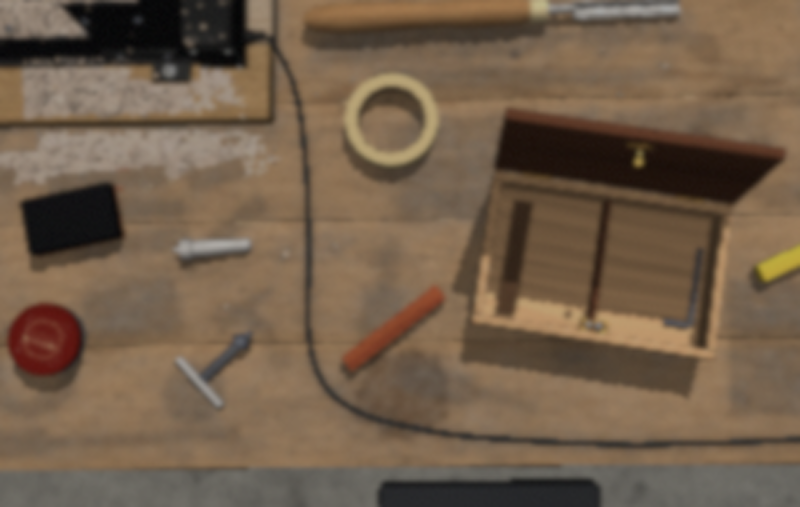

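Left compartment (nearest the red blank) holds the dark blank (top crop ~515,258); the right holds the hex key (~695,290). The drive centre is at top crop ~(213,248) and the chuck key at ~(218,370). The yellow blank is the decoy.

```bash
cat > b.py <<'E'
from h import *
np.set_printoptions(precision=4,suppress=True)
C={c:cal(c) for c in("scene","top","wrist")}
print('tips',bot.tips_ahead)
s=bot.get_state()
def TT(s):
    r,p,y=s['orientation'];c=np.cos;n=np.sin
    R=np.array([[c(y),-n(y),0],[n(y),c(y),0],[0,0,1]])@np.array([[c(p),0,n(p)],[0,1,0],[-n(p),0,c(p)]])@np.array([[1,0,0],[0,c(r),-n(r)],[0,n(r),c(r)]])
    T=np.eye(4);T[:3,:3]=R;T[:3,3]=s['position'];return T
print('cam in tool',np.linalg.inv(TT(s))@C["wrist"][2], C["wrist"][0])
# box corners: rim outer, from crops
t=lambda x,y:(100+x*300/800,110+y*190/507); q=lambda x,y:(130+x*270/800,110+y*210/600)
for n,a,b in(("FL",t(475,322),q(317,280)),("FR",t(713,355),q(453,455)),):
    print(n,tri(ray(C["top"],a),ray(C["scene"],b)),onz(C["top"],a,.062),onz(C["scene"],b,.062))
print("BR scene",onz(C["scene"],q(582,378),.062))
print('lid top corners top',[onz(C["top"],t(*p),.226) for p in((508,108),(783,150))],'scene',[onz(C["scene"],q(*p),.226) for p in((468,106),(638,258))])
for n in("red_blank_mid","drive_centre_mid","chuck_key_mid","box"):
  for c in("top","scene"):
    for d in bot.silhouettes(c,n)[:2]:
        m=d['pixels'];ys,xs=np.nonzero(m)
        P=np.array([onz(C[c],(x,y),.01)[:2] for x,y in zip(xs,ys)]);r=cv2.minAreaRect((P*1000).astype(np.float32))
        ev,V=np.linalg.eigh(np.cov(P.T));print(n,c,round(d['p'],2),P.mean(0),'rect',np.round(r[0]),np.round(r[1]),r[2],'axis deg',np.degrees(np.arctan2(V[1,1],V[0,1])))
print('dc top',onz(C["top"],t(213,248),.011))
E
python3 b.py
```

```text
tips 0.014
cam in tool [[-0.0014  0.9622  0.2724  0.0706]
 [ 1.      0.0013  0.0006 -0.0003]
 [ 0.0002  0.2724 -0.9622 -0.1284]
 [ 0.      0.      0.      1.    ]] [[276.6587   0.     249.0985]
 [  0.     276.6587 194.0064]
 [  0.       0.       1.    ]]
FL (array([0.4116, 0.0321, 0.069 ]), np.float64(0.001975789640600829)) [0.4102 0.0331 0.062 ] [0.4168 0.0354 0.062 ]
FR (array([ 0.3729, -0.2102,  0.0551]), np.float64(0.001634377860348606)) [ 0.3742 -0.2095  0.062 ] [ 0.3683 -0.2117  0.062 ]
BR scene [ 0.5239 -0.2355  0.062 ]
lid top corners top [array([0.5984, 0.005 , 0.226 ]), array([ 0.5565, -0.239 ,  0.226 ])] scene [array([0.5975, 0.0054, 0.226 ]), array([ 0.5569, -0.2391,  0.226 ])]
red_blank_mid top 0.78 [0.4058 0.123 ] rect [407. 122.] [ 23. 127.] 37.99654769897461 axis deg 127.17033211120567
red_blank_mid top 0.62 [ 0.487  -0.3321] rect [ 488. -333.] [ 22. 133.] 24.84572410583496 axis deg 113.8340099682564
red_blank_mid scene 0.65 [ 0.4913 -0.3312] rect [ 491. -330.] [ 27. 127.] 24.09573745727539 axis deg 113.8207077779289
red_blank_mid scene 0.54 [0.4124 0.1267] rect [412. 127.] [ 30. 126.] 37.268638610839844 axis deg 127.59397590003557
drive_centre_mid top 0.67 [0.4977 0.3186] rect [498. 318.] [15. 73.] 2.676753520965576 axis deg 94.54283510484132
chuck_key_mid top 0.46 [0.3738 0.307 ] rect [369. 305.] [46. 75.] 28.260852813720703 axis deg 138.11523378517427
chuck_key_mid top 0.29 [ 0.5112 -0.1208] rect [ 505. -136.] [314. 241.] 80.63861083984375 axis deg 97.5590432680964
chuck_key_mid scene 0.49 [0.3773 0.3126] rect [381. 315.] [30. 68.] 52.03433609008789 axis deg 135.95492888772944
box top 0.97 [ 0.5113 -0.1209] rect [ 504. -135.] [317. 243.] 80.90827941894531 axis deg 100.20546568494778
box scene 0.65 [ 0.565  -0.0759] rect [582. -19.] [440. 357.] 80.89978790283203 axis deg -148.64529995040164
dc top [0.4948 0.3166 0.011 ]
```

Request:
step_arm:
  steps:
    - [[-30,-30,5,4],[-75,-75,15,14],[-120,-120,25,24],[-165,-165,35,35],[-210,-212,45,35],[-255,-258,52,35],[-300,-304,58,35],[-343,-348,60,35]]
  gripper: -0.2

```text
time: 2.6
position: [0.3982, 0.1451, 0.1857]
orientation: [3.141, 0.0, 2.222]
ft_force: [0.6, 0.1, -0.0]
gripper_width: 0.597
grip_force: 0.0
```

```bash
cat >> h.py <<'E'
np.set_printoptions(precision=4,suppress=True)
def shift(p,yaw=None,s=None):
    "tool-axis shift mm and turn deg from the measured pose to world TCP p, yaw deg (mod 180)"
    s=s or bot.get_state(); y=s['orientation'][2]; d=(np.asarray(p)-s['position'])*1000
    t=0 if yaw is None else (np.degrees(y)-yaw+90)%180-90
    return np.round([d[0]*np.cos(y)+d[1]*np.sin(y), d[0]*np.sin(y)-d[1]*np.cos(y), -d[2], t],1)
def seg(n,c,z,k=0,i=None):
    "silhouette -> mean xy, min-area rect and axis on plane z"
    C=cal(c); out=[]
    for d in bot.silhouettes(c,n)[:3]:
        ys,xs=np.nonzero(d['pixels']); P=np.array([onz(C,(x,y),z)[:2] for x,y in zip(xs,ys)])
        r=cv2.minAreaRect((P*1000).astype(np.float32)); V=np.linalg.eigh(np.cov(P.T))[1]
        out.append((round(d['p'],2),'mean',P.mean(0)*1000,'rect',np.round(r[0],1),np.round(r[1],1),'ax',round(np.degrees(np.arctan2(V[1,1],V[0,1]))%180,1)))
    return out
E
python3 - <<'E'
from h import *
s=bot.get_state();print(s['time'],s['position'],np.degrees(s['orientation']),s['gripper_width'])
im=bot.get_image("wrist");save('w1.png',im);C=cal("wrist")
for o in seg("red_blank_mid","wrist",.02):print(o)
m=bot.mark_of("wrist","red_blank_mid")[:2];print([(x['p'],x['centre'],onz(C,x['centre'],.01)) for x in m])
print([tri(ray(C,x['centre']),ray(cal('top'),[244.8,229.5])) for x in m])
print(shift([.409,.125,.1],127.4))
E
```

```text
2.6 [0.3982 0.1451 0.1857] [179.9538   0.0148 127.3239] 0.5965780673519047
(0.77, 'mean', array([406.7782, 119.5453]), 'rect', array([409.4, 116.1]), array([ 18.7, 129.1]), 'ax', np.float64(126.5))
(0.38, 'mean', array([376.9589, 294.35  ]), 'rect', array([375.8, 297.4]), array([37.6, 81.3]), 'ax', np.float64(143.3))
[(0.6, [242.3, 202.1], array([0.4093, 0.1114, 0.01  ]))]
[(array([0.4091, 0.1233, 0.0444]), np.float64(0.006185239796401182))]
[-21.6  -3.3  85.7  -0.5]
```

View pics/w1.png

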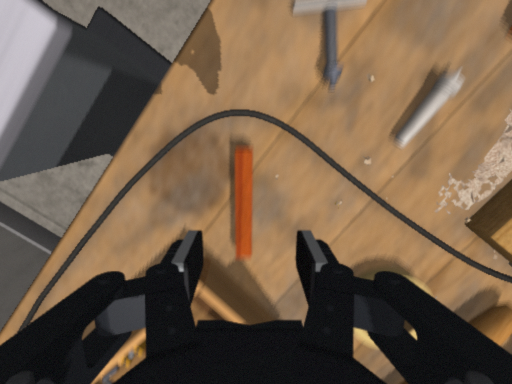

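Red blank at wrist px (243,147)–(245,258), between the fingers and ahead of them; chuck key (332,40) and drive centre (430,107) also show.

Request:
step_arm:
  steps:
    - [[-5,-1,10,0],[-14,-2,30,0],[-24,-3,55,0],[-28,-3,65,0],[-28,-3,65,0],[-28,-3,65,0],[-28,-3,65,0],[-28,-3,65,0]]

```text
time: 3.75
position: [0.4126, 0.1231, 0.1215]
orientation: [3.141, 0.0, 2.222]
ft_force: [-0.4, 0.4, 1.5]
gripper_width: 0.603
grip_force: 0.0
```

```bash
python3 - <<'E'
from h import *
s=bot.get_state();print(s['position'],np.degrees(s['orientation']))
im=bot.get_image("wrist");save('w2.png',im);C=cal("wrist")
for o in seg("red_blank_mid","wrist",.02):print(o)
d=bot.silhouettes("wrist","red_blank_mid")[0];ys,xs=np.nonzero(d['pixels']);print(xs.min(),xs.max(),ys.min(),ys.max())
ends=[(xs[ys<ys.min()+3].mean(),ys.min()-.5),(xs[ys>ys.max()-3].mean(),ys.max()+.5)]
for e in ends: print([onz(C,e,z) for z in(.02,.0)])
for r in np.linspace(ys.min()+10,ys.max()-10,3).astype(int): 
    x=xs[ys==r];print([onz(C,(v,r),.02)[:2] for v in(x.min()-.5,x.max()+.5)])
m=bot.mark_of("wrist","red_blank_mid")[:1];print(m,[onz(C,x['centre'],.01) for x in m])
E
```

```text
[0.4126 0.1231 0.1215] [179.9375   0.0279 127.3223]
(0.61, 'mean', array([404.5865, 126.3952]), 'rect', array([407.3, 123.4]), array([ 19.7, 127.9]), 'ax', np.float64(126.7))
234 257 119 262
[array([0.3685, 0.1747, 0.02  ]), array([0.3685, 0.1744, 0.    ])]
[array([0.4456, 0.0716, 0.02  ]), array([0.4523, 0.0623, 0.    ])]
[array([0.3662, 0.1627]), array([0.381 , 0.1739])]
[array([0.3964, 0.1216]), array([0.4115, 0.133 ])]
[array([0.4314, 0.0742]), array([0.4467, 0.0859])]
[{'centre': [244.3, 194.4], 'p': 0.98}] [array([0.4071, 0.1212, 0.01  ])]
```

Request:
step_arm:
  steps:
    - [[1,-2,15,0.6],[3,-4.5,40,0.6],[3,-4.5,65,0.6],[3,-4.5,85,0.6],[3,-4.5,97,0.6],[3,-4.5,103,0.6],[3,-4.5,104,0.6],[3,-4.5,104,0.6]]

```text
time: 4.95
position: [0.4074, 0.1226, 0.0175]
orientation: [3.141, 0.001, 2.211]
ft_force: [-0.6, -0.1, 0.7]
gripper_width: 0.596
grip_force: 0.0
```

Request:
step_arm:
  steps:
    - [[0,0,0,0],[0,0,0,0],[0,0,0,0],[0,0,0,0],[0,0,0,0],[0,0,-5,0],[0,0,-25,0],[0,0,-60,0]]
  gripper: 1
  force: 40

```text
time: 5.95
position: [0.4055, 0.1222, 0.0755]
orientation: [-3.137, -0.002, 2.211]
ft_force: [0.1, -0.4, -0.2]
gripper_width: 0.215
grip_force: 39.8
```

Request:
step_arm:
  steps:
    - [[0,0,-30,0],[-20,-5,-70,-5],[-60,-15,-100,-13],[-105,-28,-105,-22],[-150,-40,-105,-31],[-180,-49,-105,-40],[-191,-52,-105,-44],[-191,-52,-105,-44]]

```text
time: 6.95
position: [0.4792, -0.0623, 0.1811]
orientation: [3.141, -0.002, 2.977]
ft_force: [-0.5, -0.1, -0.6]
gripper_width: 0.213
grip_force: 39.8
```

```bash
python3 - <<'E'
from h import *
s=bot.get_state();print(s['position'],np.degrees(s['orientation']))
im=bot.get_image("wrist");save('w3.png',im);C=cal("wrist")
for n in("box","box_left","box_right","dark_blank_mid","hex_key_mid"):
    print(n,[(round(x['p'],2),x['centre'],onz(C,x['centre'],.012)) for x in bot.mark_of("wrist",n)[:1]])
print(seg("dark_blank_mid","wrist",.028))
E
```

```text
[ 0.4792 -0.0623  0.1811] [179.9946  -0.1028 170.5712]
box [(0.63, [214.8, 177.6], array([ 0.4676, -0.0981,  0.012 ]))]
box_left [(0.9, [270.3, 180.6], array([ 0.481 , -0.0384,  0.012 ]))]
box_right [(0.92, [166.2, 181.1], array([ 0.4627, -0.1517,  0.012 ]))]
dark_blank_mid [(0.68, [297.2, 175.4], array([ 0.4801, -0.0085,  0.012 ]))]
hex_key_mid [(0.56, [132.3, 169.7], array([ 0.4443, -0.1847,  0.012 ]))]
[(0.66, 'mean', array([477.6014,  -7.2337]), 'rect', array([480.9,  -8. ]), array([ 23. , 122.3]), 'ax', np.float64(169.8))]
```

View pics/w3.png

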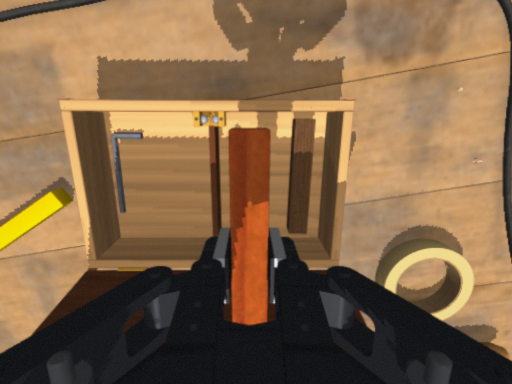

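Box is seen whole: rim corners at about (354,100), (60,100), (341,270), (88,271); red blank held between the fingers, front end at row 128; dark blank at (301,175), hex key at (122,170).

```bash
cat > boxfit.py <<'E'
from h import *
from scipy.optimize import least_squares
C=cal("wrist")
L=[((354,100),(-80,125,62)),((60,100),(-80,-125,62)),((341,270),(80,125,62)),((88,271),(80,-125,62)),((213,125),(-71,0,42)),((128.5,242),None)]
L=[l for l in L if l[1]]
def w(q,p): c,s=np.cos(q[2]),np.sin(q[2]); return np.array([q[0]+c*p[0]-s*p[1],q[1]+s*p[0]+c*p[1],p[2]])
f=lambda q:np.concatenate([proj(C,w([q[0],q[1],q[2]],np.array(p)/1000))-np.array(u) for u,p in L])
r=least_squares(f,[.4715,-.1013,-.16],loss='soft_l1');q=r.x
print(q[:2],np.degrees(q[2]),f(q).round(1))
toB=lambda P:np.array([[np.cos(q[2]),np.sin(q[2])],[-np.sin(q[2]),np.cos(q[2])]])@(np.asarray(P)[:2]-q[:2])*1000
for n,u,z in(("dark FL",(312.5,119),.028),("dark FR",(291.5,119),.028),("dark BL",(307.5,234),.028),("dark BR",(288,234),.028),("hex corner",(114,133),.014),("hex toe",(143,134),.014),("hex end",(122,212),.014),("tri chk divider back",(214,236),.042)):
    print(n,toB(onz(C,u,z)))
s=bot.get_state();print('tcp in box',toB(s['position']),'red front end',[toB(onz(C,(250,127.5),s['position'][2]+dz)) for dz in(.0025,-.0175)])
for n in("dark FL",):pass
t=lambda x,y:w(q,(x/1000,y/1000,0))
np.save('q.npy',q)
print('red hover',t(0,40),shift([*t(0,40)[:2],.12],np.degrees(q[2])))
E
python3 boxfit.py
```

```text
[ 0.4725 -0.095 ] -9.247958991958283 [  1.8   1.9  -0.3   1.7  -1.7  -0.6   2.1  -0.9  -1.  -11.4]
dark FL [-65.8038  96.7598]
dark FR [-65.8868  76.1597]
dark BL [56.6673 98.7565]
dark BR [56.6613 77.2536]
hex corner [ -51.6237 -106.2345]
hex toe [-50.6843 -76.3613]
hex end [  35.5074 -109.1248]
tri chk divider back [52.5754 -2.6504]
tcp in box [ 1.3037 34.5783] red front end [array([-64.2101,  34.9234]), array([-63.4013,  34.9798])]
red hover [ 0.4789 -0.0555  0.    ] [ 1.3  5.4 61.9 -0. ]
```

Request:
step_arm:
  steps:
    - [[1,5,20,0],[1,5.4,55,0],[1,5.4,90,0],[1,5.4,120,0],[1,5.4,140,0],[1,5.4,150,0],[1,5.4,153.5,0],[1,5.4,153.5,0]]

```text
time: 8.3
position: [0.4796, -0.0561, 0.0287]
orientation: [-3.142, 0.001, 2.979]
ft_force: [0.1, -0.7, 0.2]
gripper_width: 0.213
grip_force: 39.8
```

Request:
step_arm:
  steps:
    - [[0,0,0,0],[0,0,0,0],[0,0,0,0],[0,0,-6,0],[0,0,-30,0],[0,0,-70,0],[0,0,-115,0],[0,0,-155,0]]
  gripper: 0.25

```text
time: 9.3
position: [0.4794, -0.0562, 0.1856]
orientation: [-3.142, 0.001, 2.979]
ft_force: [1.0, 0.1, -0.5]
gripper_width: 0.379
grip_force: 0.0
```

```bash
python3 - <<'E'
from h import *
s=bot.get_state();print(s['time'],s['position'],np.degrees(s['orientation']))
print(shift([.385,.25,.25],130),shift([.47,.24,.25],170))
im=bot.get_image("wrist");save('w4.png',im);C=cal("wrist")
q=np.load('q.npy');toB=lambda P:np.array([[np.cos(q[2]),np.sin(q[2])],[-np.sin(q[2]),np.cos(q[2])]])@(np.asarray(P)[:2]-q[:2])*1000
for d in bot.silhouettes("wrist","red_blank_mid")[:2]:
    ys,xs=np.nonzero(d['pixels']);P=np.array([toB(onz(C,(x,y),.028)) for x,y in zip(xs,ys)]);print(d['p'],P.min(0),P.max(0),d['bbox'])
E
```

```text
9.3 [ 0.4794 -0.0562  0.1856] [-179.9998    0.0785  170.7066]
[142.6 286.9 -64.4  40.7] [ 57.1 290.8 -64.4   0.7]
0.93 [   6.7331 -245.4225] [  78.6259 -157.7773] [34.2, 216.5, 68.4, 63.8]
0.81 [-60.3505  29.9285] [70.2396 49.6773] [250.8, 182.2, 21.3, 115.7]
```

Request:
step_arm:
  steps:
    - [[5,35,-10,6],[12,85,-10,16],[18,140,-5,26],[24,195,0,36],[30,250,8,46],[35,300,16,56],[40,340,22,66],[40,354,26,76]]
  gripper: -0.2

```text
time: 10.4
position: [0.4961, 0.302, 0.156]
orientation: [-3.14, 0.0, 1.65]
ft_force: [1.1, -0.3, -0.6]
gripper_width: 0.601
grip_force: 0.0
```

```bash
python3 - <<'E'
from h import *
s=bot.get_state();print(s['time'],s['position'],np.degrees(s['orientation']))
im=bot.get_image("wrist");save('w5.png',im);C=cal("wrist")
for z in(.011,.022):
  for o in seg("drive_centre_mid","wrist",z):print(z,o)
print([(x['p'],x['centre'],onz(C,x['centre'],.011)) for x in bot.mark_of("wrist","drive_centre_mid")[:2]])
for o in seg("chuck_key_mid","wrist",.008):print(o)
print([(x['p'],x['centre'],onz(C,x['centre'],.008)) for x in bot.mark_of("wrist","chuck_key_mid")[:2]])
E
```

```text
10.4 [0.4961 0.302  0.156 ] [-179.9001    0.0101   94.5345]
0.011 (0.84, 'mean', array([497.2634, 324.3045]), 'rect', array([497.9, 322.3]), array([21.4, 85.5]), 'ax', np.float64(93.6))
0.022 (0.84, 'mean', array([496.8605, 324.5685]), 'rect', array([497.5, 322.6]), array([20.6, 82.2]), 'ax', np.float64(94.2))
[(0.93, [252.2, 167.3], array([0.4959, 0.3222, 0.011 ]))]
(0.82, 'mean', array([368.808 , 313.5558]), 'rect', array([378.4, 317.9]), array([67.6, 86. ]), 'ax', np.float64(128.6))
[(0.95, [127.5, 167.0], array([0.371, 0.313, 0.008]))]
```

View pics/w5.png

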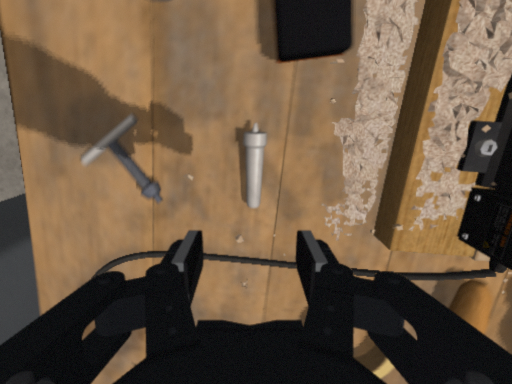

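Drive centre at wrist px (255,165) upright in the picture, spurs up; chuck key at (128,165), its T to the upper left; sanding block beyond.

Request:
step_arm:
  steps:
    - [[6,1,15,0.5],[16,2,40,0.5],[20,2,70,0.5],[20,2,100,0.5],[20,2,125,0.5],[20,2,136,0.5],[20,2,139,0.5],[20,2,139,0.5]]

```text
time: 11.7
position: [0.4978, 0.3199, 0.0192]
orientation: [3.14, -0.001, 1.644]
ft_force: [0.0, 0.1, 0.2]
gripper_width: 0.599
grip_force: 0.0
```

Request:
step_arm:
  steps:
    - [[0,0,0,0],[0,0,0,0],[0,0,0,0],[0,0,0,0],[0,0,0,0],[0,0,-5,0],[0,0,-25,0],[0,0,-70,0]]
  gripper: 1
  force: 60

```text
time: 12.7
position: [0.4958, 0.3189, 0.0869]
orientation: [-3.136, 0.002, 1.644]
ft_force: [0.1, 0.3, -1.7]
gripper_width: 0.199
grip_force: 58.7
```

```bash
cat >> h.py <<'E'
def tobox(x,y,z):
    q=np.load('q.npy');c,s=np.cos(q[2]),np.sin(q[2]);return np.array([q[0]+(c*x-s*y)/1000,q[1]+(s*x+c*y)/1000,z])
def inbox(P):
    q=np.load('q.npy');return np.array([[np.cos(q[2]),np.sin(q[2])],[-np.sin(q[2]),np.cos(q[2])]])@(np.asarray(P)[:2]-q[:2])*1000
E
python3 -c "
from h import *
s=bot.get_state();print(s['position'],s['orientation'],s['gripper_width'],shift(tobox(12,-78,.15),-9.25))"
```

```text
[0.4958 0.3189 0.0869] [-3.1363  0.0025  1.6442] 0.1993276092244472 [-489.7  -60.1  -63.1  -76.5]
```

Request:
step_arm:
  steps:
    - [[-20,-2,-25,-8],[-75,-9,-50,-18],[-135,-16,-63,-28],[-195,-24,-63,-38],[-255,-31,-63,-48],[-315,-39,-63,-58],[-375,-46,-63,-68],[-430,-53,-63,-76.5]]

```text
time: 13.7
position: [0.4774, -0.0933, 0.1527]
orientation: [3.142, 0.002, 2.956]
ft_force: [0.9, -0.6, -1.0]
gripper_width: 0.199
grip_force: 58.8
```

```bash
python3 -c "
from h import *
s=bot.get_state();print(s['position'],np.degrees(s['orientation']),s['gripper_width'],inbox(s['position']),shift(tobox(12,-78,.15),-9.25))"
```

```text
[ 0.4774 -0.0933  0.1527] [179.9989   0.0865 169.3768] 0.19856082369284186 [4.5917 2.4745] [ -9.3 -80.3   2.7  -1.4]
```

Request:
step_arm:
  steps:
    - [[-3,-30,0,0],[-7,-60,10,0],[-7,-60,30,0],[-7,-60,45,0],[-7,-60,50,0],[-7,-60,50,0],[-7,-60,50,0],[-7,-60,50,0]]

```text
time: 14.7
position: [0.4737, -0.1518, 0.1021]
orientation: [-3.141, 0.001, 2.951]
ft_force: [-0.4, 0.1, -1.8]
gripper_width: 0.201
grip_force: 58.9
```

```bash
python3 -c "
from h import *
s=bot.get_state();print(s['position'],np.degrees(s['orientation']),s['gripper_width'],inbox(s['position']),shift(tobox(12,-78,.0285),-9.25))"
```

```text
[ 0.4737 -0.1518  0.1021] [-179.9848    0.0707  169.0864] 0.20087074931800458 [ 10.2715 -55.8749] [ -2.4 -22.1  73.6  -1.7]
```

Request:
step_arm:
  steps:
    - [[-1,-11,0,-1],[-2,-22,8,-1.7],[-2,-22,25,-1.7],[-2,-22,45,-1.7],[-2,-22,60,-1.7],[-2,-22,70,-1.7],[-2,-22,74,-1.7],[-2,-22,74,-1.7]]

```text
time: 15.7
position: [0.4713, -0.1736, 0.0279]
orientation: [3.141, 0.001, 2.981]
ft_force: [-0.6, 2.8, -0.7]
gripper_width: 0.202
grip_force: 59.2
```

Request:
step_arm:
  steps:
    - [[0,0,0,0],[0,0,0,0],[0,0,0,0],[0,0,-6,0],[0,0,-30,0],[0,0,-75,0],[0,0,-115,0],[0,0,-145,0]]
  gripper: 0.35

```text
time: 16.7
position: [0.4717, -0.1745, 0.1754]
orientation: [-3.14, 0.004, 2.98]
ft_force: [0.9, -0.8, -0.3]
gripper_width: 0.322
grip_force: 0.0
```

```bash
python3 - <<'E'
from h import *
s=bot.get_state();print(s['time'],s['position'],np.degrees(s['orientation']),inbox(s['position']))
im=bot.get_image("wrist");save('w6.png',im);C=cal("wrist")
for n in("drive_centre_mid","hex_key_mid"):
  for d in bot.silhouettes("wrist",n)[:1]:
    ys,xs=np.nonzero(d['pixels']);P=np.array([inbox(onz(C,(x,y),.019)) for x,y in zip(xs,ys)]);print(n,d['p'],P.min(0),P.max(0),d['bbox'])
print(shift([.372,.295,.18],132))
E
```

```text
16.7 [ 0.4717 -0.1745  0.1754] [-179.9077    0.221   170.7358] [ 11.9958 -78.6256]
drive_centre_mid 0.93 [-30.736  -87.0876] [ 55.1204 -65.0986] [252.8, 179.1, 23.4, 74.1]
hex_key_mid 0.86 [ -51.5719 -114.789 ] [ 37.4669 -79.6799] [232.2, 159.8, 30.7, 88.5]
[174.4 447.4  -5.   38.7]
```

View pics/w6.png

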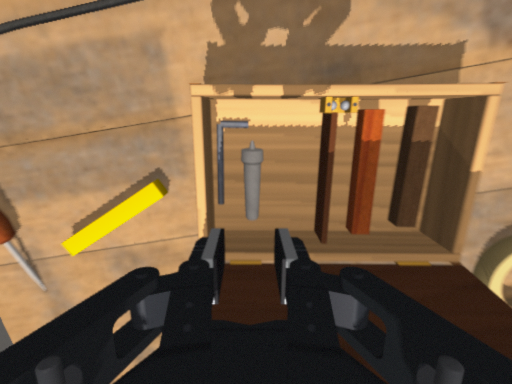

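Drive centre lies as planned at px (252,180) next to the hex key (232,160); the red blank (365,170) lies clear of divider and dark blank.

Request:
step_arm:
  steps:
    - [[10,30,-10,5],[32,85,-15,13],[55,142,-15,21],[78,200,-15,29],[100,258,-15,37],[123,316,-10,38.7],[146,374,-5,38.7],[165,425,-5,38.7]]
  gripper: -0.2

```text
time: 17.85
position: [0.3752, 0.2737, 0.1754]
orientation: [-3.14, 0.0, 2.305]
ft_force: [0.5, -0.3, 0.0]
gripper_width: 0.601
grip_force: 0.0
```

```bash
python3 - <<'E'
from h import *
s=bot.get_state();print(s['time'],s['position'],np.degrees(s['orientation']))
im=bot.get_image("wrist");save('w7.png',im);C=cal("wrist")
for o in seg("chuck_key_mid","wrist",.009):print(o)
m=bot.mark_of("wrist","chuck_key_mid")[:2]
print([(x['p'],x['centre'],onz(C,x['centre'],.008)) for x in m])
E
```

```text
17.85 [0.3752 0.2737 0.1754] [-179.8919    0.0076  132.0766]
(0.97, 'mean', array([364.7211, 323.3052]), 'rect', array([373. , 312.7]), array([70.2, 85.6]), 'ax', np.float64(133.0))
[(0.93, [269.4, 153.7], array([0.3667, 0.3167, 0.008 ]))]
```

View pics/w7.png

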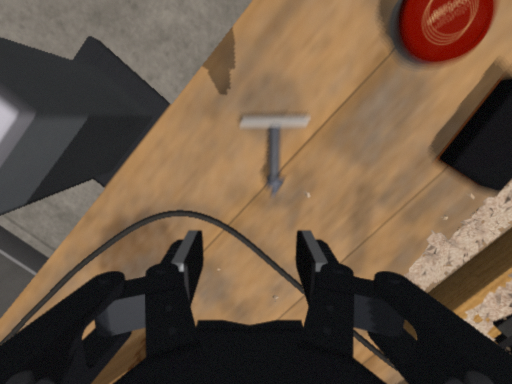

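Chuck key: T bar at (274,121), shank at column ~275, head at (276,187); red tin at the upper right is not involved.

Request:
step_arm:
  steps:
    - [[8,6,10,0],[20,15,30,0],[32,23,48,0],[34,24,55,0],[34,24,55,0],[34,24,55,0],[34,24,55,0],[34,24,55,0]]

```text
time: 19.0
position: [0.3717, 0.3134, 0.1229]
orientation: [3.141, 0.0, 2.305]
ft_force: [-0.1, -0.5, -0.3]
gripper_width: 0.6
grip_force: 0.0
```

```bash
python3 - <<'E'
from h import *
s=bot.get_state();print(s['time'],s['position'],np.degrees(s['orientation']))
im=bot.get_image("wrist");save('w8.png',im);C=cal("wrist")
print(seg("chuck_key_mid","wrist",.009))
m=bot.mark_of("wrist","chuck_key_mid")[:1]
print([(x['p'],x['centre'],onz(C,x['centre'],.008)) for x in m])
d=bot.silhouettes("wrist","chuck_key_mid")[0]['pixels'];ys,xs=np.nonzero(d)
y=np.radians(132.0)
P=np.array([onz(C,(a,b),.009)[:2]-s['position'][:2] for a,b in zip(xs,ys)])*1000
T=np.c_[P@[np.cos(y),np.sin(y)],P@[np.sin(y),-np.cos(y)]]
for lo in range(-60,60,6):
    k=(T[:,0]>=lo)&(T[:,0]<lo+6)
    if k.any(): print(lo,T[k,1].min().round(1),T[k,1].max().round(1))
print(T[:,0].min(),T[:,0].max())
E
```

```text
19.0 [0.3717 0.3134 0.1229] [179.9407   0.0089 132.0489]
[(0.68, 'mean', array([367.4883, 316.5883]), 'rect', array([376.7, 306.2]), array([69.7, 87.3]), 'ax', np.float64(132.7))]
[(0.73, [248.5, 200.2], array([0.3735, 0.3089, 0.008 ]))]
-54 -4.1 3.5
-48 -7.0 5.4
-42 -9.8 9.2
-36 -10.7 10.1
-30 -9.7 9.1
-24 -6.8 5.3
-18 -7.7 5.3
-12 -6.8 4.3
-6 -6.7 4.3
0 -5.8 4.2
6 -6.6 4.2
12 -6.6 4.2
18 -7.4 5.0
24 -36.5 33.2
30 -36.4 33.2
-52.34635537559153 35.32233458192152
```

Request:
step_arm:
  steps:
    - [[-1,-1,15,0],[-2,-1.3,40,0],[-2,-1.3,65,0],[-2,-1.3,85,0],[-2,-1.3,98,0],[-2,-1.3,104.5,0],[-2,-1.3,106,0],[-2,-1.3,106,0]]

```text
time: 20.2
position: [0.3722, 0.3113, 0.017]
orientation: [3.14, 0.0, 2.305]
ft_force: [0.6, -0.2, -0.4]
gripper_width: 0.604
grip_force: 0.0
```

Request:
step_arm:
  steps:
    - [[0,0,0,0],[0,0,0,0],[0,0,0,0],[0,0,0,0],[0,0,0,0],[0,0,-5,0],[0,0,-25,0],[0,0,-70,0]]
  gripper: 1
  force: 60

```text
time: 21.2
position: [0.3702, 0.3099, 0.084]
orientation: [-3.135, -0.001, 2.305]
ft_force: [0.3, 0.5, -0.1]
gripper_width: 0.103
grip_force: 58.7
```

```bash
python3 -c "
from h import *
s=bot.get_state();print(s['position'],s['orientation'],s['gripper_width'],shift(tobox(-10,-43,.15),-9.25))"
```

```text
[0.3702 0.3099 0.084 ] [-3.135  -0.0007  2.3049] 0.10283467412063381 [-388.2 -235.1  -66.   -38.7]
```

Request:
step_arm:
  steps:
    - [[-15,-10,-25,-5],[-60,-36,-55,-12],[-110,-67,-66,-20],[-160,-97,-66,-28],[-210,-127,-66,-36],[-260,-158,-66,-38.7],[-310,-188,-66,-38.7],[-350,-212,-66,-38.7]]

```text
time: 22.2
position: [0.4486, -0.093, 0.1519]
orientation: [3.142, -0.001, 2.979]
ft_force: [0.1, 0.5, -1.0]
gripper_width: 0.104
grip_force: 58.8
```

Request:
step_arm:
  steps:
    - [[0,-10,0,0],[0,-25,0,0],[0,-40,0,0],[0,-40,0,0],[0,-40,0,0],[0,-40,0,0],[0,-40,0,0],[0,-40,0,0]]

```text
time: 23.2
position: [0.4425, -0.13, 0.1523]
orientation: [3.142, 0.0, 2.981]
ft_force: [1.1, 0.2, -0.9]
gripper_width: 0.102
grip_force: 58.9
```

```bash
python3 - <<'E'
from h import *
s=bot.get_state();print(s['time'],s['position'],np.degrees(s['orientation']),s['gripper_width'],inbox(s['position']),shift(tobox(-10,-43,.028),-9.25))
im=bot.get_image("wrist");save('w9.png',im)
E
```

```text
23.2 [ 0.4425 -0.13    0.1523] [179.9988   0.0001 170.7875] 0.10208271566927431 [-23.93   -39.3945] [-13.9  -3.6 124.3   0. ]
```

View pics/w9.png

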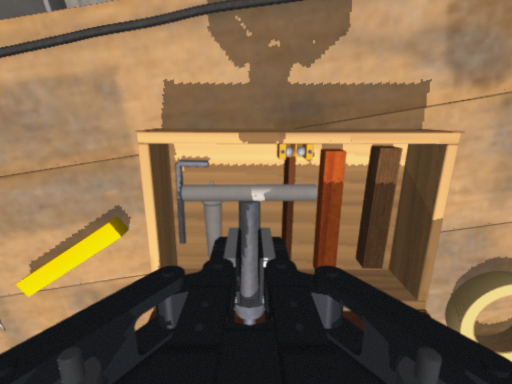

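Chuck key held straight, T bar at row 192 (columns 182–318), still above the rim; the compartment below is clear for it.

Request:
step_arm:
  steps:
    - [[-8,-1,10,0],[-14,-2,30,0],[-14,-2,60,0],[-14,-2,85,0],[-14,-2,105,0],[-14,-2,118,0],[-14,-2,124,0],[-14,-2,124,0]]

```text
time: 24.25
position: [0.4561, -0.1345, 0.0283]
orientation: [3.142, -0.0, 2.98]
ft_force: [-0.2, -0.1, -1.2]
gripper_width: 0.103
grip_force: 58.9
```

Request:
step_arm:
  steps:
    - [[0,0,0,0],[0,0,0,0],[0,0,0,0],[0,0,-6,0],[0,0,-30,0],[0,0,-75,0],[0,0,-115,0],[0,0,-145,0]]
  gripper: 0.6

```text
time: 25.25
position: [0.4564, -0.1346, 0.1761]
orientation: [-3.141, 0.003, 2.98]
ft_force: [1.2, -0.4, 0.5]
gripper_width: 0.197
grip_force: 0.0
```

```bash
python3 - <<'E'
from h import *
s=bot.get_state();print(s['time'],s['position'],np.degrees(s['orientation']),inbox(s['position']))
im=bot.get_image("wrist");save('w10.png',im)
print(shift(tobox(130,0,.30)),shift(tobox(-20,0,.30)))
E
```

```text
25.25 [ 0.4564 -0.1346  0.1761] [-179.9671    0.1539  170.7618] [ -9.569  -41.7063]
[-138.3   41.9 -119.7    0. ] [  11.7   42.  -119.7    0. ]
```

View pics/w10.png

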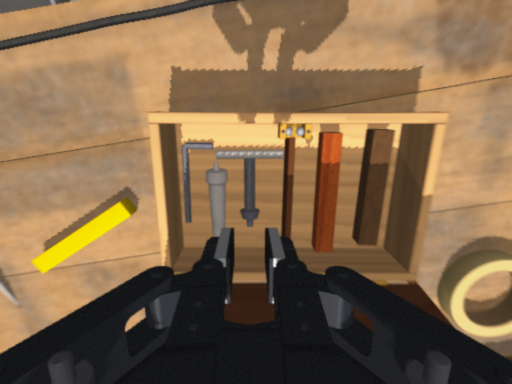

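All three parts lie low inside, clear of each other: red (328,190), drive centre (217,200), chuck key with T at row 155. Now the lid, from behind with shut fingers.

Request:
step_arm:
  steps:
    - [[0,10,-40,0],[0,25,-90,0],[-10,42,-110,0],[-55,42,-112,0],[-105,42,-112,0],[-145,42,-112,0],[-156,42,-112,0],[-156,42,-112,0]]
  gripper: 1

```text
time: 26.3
position: [0.6166, -0.1181, 0.2848]
orientation: [3.142, -0.001, 2.98]
ft_force: [-0.2, 0.1, 0.7]
gripper_width: 0.003
grip_force: 0.0
```

```bash
python3 - <<'E'
from h import *
s=bot.get_state();print(s['time'],s['position'],np.degrees(s['orientation']),s['gripper_width'],inbox(s['position']),s['ft_force'])
for c in("top","scene"):save(c+'2.png',bot.get_image(c))
C=[cal(c) for c in("top","scene")]
m=[bot.mark_of(c,"lid_front")[:1] for c in("top","scene")];print(m)
if all(m):
  p,e=tri(*[ray(C[i],m[i][0]['centre']) for i in(0,1)]);print(p,e,inbox(p))
E
```

```text
26.3 [ 0.6166 -0.1181  0.2848] [179.9981  -0.074  170.7661] 0.0029781637510300253 [145.9815   0.3883] [-0.1739  0.0628  0.6956]
[[{'centre': [340.7, 160.0], 'p': 0.98}], [{'centre': [315.1, 169.3], 'p': 0.96}]]
[ 0.5741 -0.1149  0.2357] 0.0034523371503109718 [103.5014  -3.3015]
```

Request:
step_arm:
  steps:
    - [[0,0,15,0],[0,0,45,0],[0,0,75,0],[0,0,95,0],[0,0,98,0],[7,0,98,0],[15,0,98,0],[20,0,98,0]]

```text
time: 27.5
position: [0.5968, -0.1149, 0.1887]
orientation: [-3.141, 0.002, 2.98]
ft_force: [0.2, -0.4, 0.3]
gripper_width: -0.002
grip_force: 0.0
```

Request:
step_arm:
  steps:
    - [[5,0,0,0],[11,0,0,0],[17,0,0,0],[23,0,0,0],[29,0,0,0],[35,0,0,0],[41,0,0,0],[41,0,0,0]]

```text
time: 28.5
position: [0.5558, -0.1082, 0.1871]
orientation: [3.142, -0.001, 2.98]
ft_force: [-0.0, -0.1, 0.0]
gripper_width: 0.003
grip_force: 0.1
```

```bash
python3 - <<'E'
from h import *
s=bot.get_state();print(s['time'],s['position'],np.degrees(s['orientation']),inbox(s['position']),s['ft_force'])
E
```

```text
28.5 [ 0.5558 -0.1082  0.1871] [179.9997  -0.0721 170.7593] [84.2922  0.3834] [-0.0445 -0.1143  0.0456]
```

Request:
step_arm:
  steps:
    - [[12,0,1,0],[24,0,2,0],[36,0,4,0],[50,0,8.5,0],[67,0,16,0],[84,0,25.5,0],[100,0,38,0],[100,0,38,0]]

```text
time: 29.5
position: [0.456, -0.0919, 0.1484]
orientation: [3.141, -0.002, 2.98]
ft_force: [-0.3, -1.3, 0.6]
gripper_width: 0.0
grip_force: 0.0
```

```bash
python3 - <<'E'
from h import *
s=bot.get_state();print(s['time'],s['position'],np.degrees(s['orientation']),inbox(s['position']),s['ft_force'])
a=bot.get_image("scene");save('s3.png',cv2.resize(a[110:320,130:400],(540,420)))
E
```

```text
29.5 [ 0.456  -0.0919  0.1484] [179.9937  -0.1406 170.7494] [-16.7561   0.4395] [-0.3246 -1.2568  0.5637]
```

View pics/s3.png

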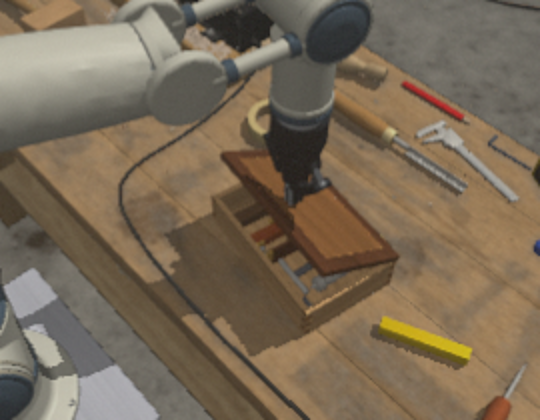

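The lid is about half way down under the fingers (px ~300,190); parts are still low in the box.

Request:
step_arm:
  steps:
    - [[6,0,4,0],[12,0,9,0],[22,0,19,0],[31,0,31,0],[35,0,38,0],[38,0,44,0],[39,0,49,0],[39,0,49,0]]

```text
time: 30.55
position: [0.4191, -0.0859, 0.0999]
orientation: [3.142, -0.001, 2.98]
ft_force: [-0.8, 0.5, 0.8]
gripper_width: 0.002
grip_force: 0.0
```

Request:
step_arm:
  steps:
    - [[0,0,1.5,0],[0,0,3,0],[0,0,4.5,0],[0,0,6,0],[0,0,7.5,0],[0,0,9,0],[0,0,10,0],[0,0,10.5,0]]

```text
time: 31.55
position: [0.4192, -0.086, 0.0902]
orientation: [-3.141, -0.0, 2.98]
ft_force: [-2.1, -0.5, 2.6]
gripper_width: -0.002
grip_force: 1.2
```

```bash
python3 - <<'E'
from h import *
s=bot.get_state();print(s['time'],s['position'],inbox(s['position']),s['ft_force'])
E
```

```text
31.55 [ 0.4192 -0.086   0.0902] [-54.0375   0.3484] [-2.1497 -0.4702  2.5524]
```

Request:
step_arm:
  steps:
    - [[0,0,0.7,0],[0,0,1.4,0],[0,0,2.1,0],[0,0,2.8,0],[0,0,3.5,0],[0,0,4,0],[0,0,4,0],[0,0,4,0]]

```text
time: 32.55
position: [0.4195, -0.086, 0.0882]
orientation: [-3.141, 0.001, 2.98]
ft_force: [-6.9, 2.0, 15.2]
gripper_width: -0.002
grip_force: 7.6
```

Firm stop at tip height 74 mm with 15 N: shut. Lift off and check.

Request:
step_arm:
  steps:
    - [[0,0,-5,0],[0,0,-20,0],[0,0,-50,0],[0,0,-90,0],[20,0,-130,0],[40,0,-150,0],[60,60,-160,0],[60,110,-160,0]]

```text
time: 33.55
position: [0.3776, 0.033, 0.2481]
orientation: [3.141, 0.004, 2.978]
ft_force: [1.3, -0.4, -0.4]
gripper_width: 0.003
grip_force: 0.0
```

```bash
python3 - <<'E'
from h import *
s=bot.get_state();print(s['time'],s['position'],s['ft_force'])
ims=[bot.get_image(c) for c in("scene","top")]
m=[bot.mark_of(c,"lid_front")[:1] for c in("top","scene")];C=[cal("top"),cal("scene")];print(m,proj(C[0],tobox(-84,0,.0745)),proj(C[1],tobox(-84,0,.0745)),'ajar',proj(C[1],tobox(-84,0,.0835)))
if all(m): print(tri(*[ray(C[i],m[i][0]['centre']) for i in(0,1)]))
a,b=ims;save('fin.png',np.hstack([cv2.resize(a[190:320,200:360],(400,325),interpolation=2),cv2.resize(b[160:290,250:410],(400,325),interpolation=2)]))
E
```

```text
33.55 [0.3776 0.033  0.2481] [ 1.3238 -0.3844 -0.4147]
[[{'centre': [325.0, 239.3], 'p': 0.81}], [{'centre': [255.4, 233.7], 'p': 0.77}]] [320.7039 237.7731] [256.138 233.27 ] ajar [256.168  231.4536]
(array([ 0.3831, -0.0894,  0.0874]), np.float64(0.0028594416203832074))
```

View pics/fin.png

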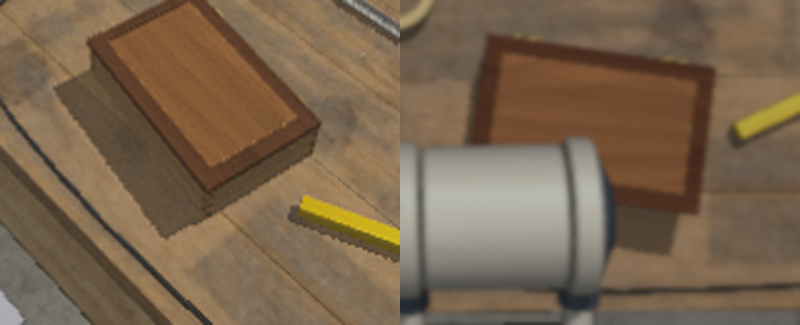

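The lid lies flush on the box with no gap at the front (mark at row 233.7; shut would be 233.3, ajar 231.5).

```bash
python3 -c "
from workcell import bot
print(bot.sign_off())"
```

```text
the job is handed in; nothing more can be done
None
```

The job is handed in after about 34 s of robot time: the red blank lies with the dark blank, the drive centre and chuck key lie with the hex key, and the lid is pressed down and measured fully shut.

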